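# Hang the finishing wheel on the hand edger's slanted spindle

### The arm

A 6-joint arm with a two-finger parallel gripper is mounted at the origin on the work surface. World frame = base frame: x ahead of the robot, y to its left, z up, the work surface at z = 0. Lengths are in m, angles in rad, forces in N, time in s.
With the tool pointing down it reaches from about 0.35 to 0.975 m from the base axis. Payload 4.9 kg.
Tool frame: the origin (TCP) lies midway between the tips of the shut fingers; the grasp point (between the pads) lies 19 mm behind it (manip.pinch_z is the distance from the TCP to the grasp point, in m); z points along the fingers, y is the direction in which the jaws open and shut (so a half turn about z gives the same grasp; the last joint's range is limited). The gripper opens to 85 mm and grips with 20 to 120 N. Pads are 22 mm wide; open, the fingers measure 114 mm over their backs; the gripper's body (76 mm by 85 mm) begins 54 mm behind the grasp point. The pads swing forward as they close: fully open they stand 13 mm farther back than shut.
Start: joints at [-1.429, 0.053, 1.613, -0, 1.476, -0.119], TCP at [0.161, -0.604, 0.231] pointing down, gripper open.
Joint ranges: [-3.01, 3.01], [-1.01, 2.22], [0.06, 2.58], [-1.02, 4.17], [0.09, 2.62], [-3.14, 3.14]. Speed limits (rad/s): [2.57, 2.57, 3.14, 3.14, 3.14, 3.14].

### API

Orientations are given as a unit quaternion [w, x, y, z].
In Python, from plant import manip gives the robot as it stands.
- The arm moves only by the tool drive_tool, never from a script. Its argument "commands" is text: rows parted by semicolons, each of 5 numbers parted by spaces: the finger opening in mm, from 0 to 85.4, then the shift along the tool's x, y, z in units of 30 mm (1.0 is 30 mm), then the turn about the tool's z in degrees. A call has exactly 8 rows; each row shifts and turns the commanded pose from where the row before left it, along the tool's axes as they then stand; what a row does not reach is not made up. A row lasts 1/8 s, in which the tool goes at most 62.5 mm and 10.7 degrees, less where a joint would pass 70% of its speed; a pose out of reach is approached as far as the arm can. A call is refused whole if a number of a shift passes 1 or a number of a turn 10.7, either way. A call with a gripper value outside its range is refused whole. The fingers move at their own pace and stop on an object; the grip force is fixed at half the most. Time passes only in rows, so rows that do not move let the fingers close, or fill a call up. It gives the time, the measured TCP pose, the force and the opening at its end, in the units of the state.
- manip.state(): the state, without advancing time (a new reading comes with each control period).
- manip.grab_frame(name): name is "scene" or "top" or "wrist"; returns the picture (400x640x3 uint8, red, green, blue); there is no depth.
- manip.camera_params(name): a dict with "fx", "fy", "cx", "cy" (pixels), "distortion" ([k1, k2, p1, p2, k3] as OpenCV has them; the pictures are not rectified), "xyz" and "orientation" of the camera in the world. Camera axes: x right, y down, z forward; pixel columns grow to the right and rows downward; lengths in m; the calibration is good to about 2 mm. A picture is of the moment at which its call begins: read the wrist's pose just before it. camera_params takes no time and is no camera call; for the wrist camera it gives the pose at the moment of the call.
- manip.job_done(): hands the job in, once; it reports no verdict.
The state is a dict: "time": time; "joint_pos": joint angles; "joint_vel": joint speeds; "joint_efforts": joint torques, N m; "tool_pos": TCP position; "tool_rot": TCP orientation; "contact_force": force on the tool from outside, world axes, zero at the start; "ft_torque": the same for the moment, N m; "gripper_width": opening from 0.0 (shut) to 1.0 (fully open).
Only numpy, scipy, OpenCV 4.12 (cv2) and the standard library are available. Lean on these libraries where they do the work, as an engineer would, in place of code of your own. Each camera call takes 0.05 s, during which the arm holds its last target. There are 200 camera calls.

### The job

Hang the finishing wheel, the one with the tall hub sleeve, on the hand edger's slanted spindle: slide it on along the spindle, then turn it under a light push until the flange's drive pin drops into one of the slots in its back and the wheel sits fully home, flat against the flange. Go gently so that pin and wheel are not damaged, let go of the wheel and leave everything else on the bench where it is.

Things in the scene. Friction and masses are not known exactly. Their poses are not given: they have to be found in the camera images.
- wheel_hub (a point): Finishing wheel to be hung, lying on its back, sleeve up; 0.25 to 0.45 kg. Point on its axis 40 mm in front of the back face, half-way up the round aluminium sleeve to be gripped (outside diameter 40 mm, from 19 to 57 mm in front of the back face). z: wheel axis, from back to sleeve. Tan abrasive disc 88 mm diameter, 9 to 19 mm in front of the back face.
- wheel_back (a point): Centre of the wheel's back face, same axes as wheel_hub. Back: square aluminium plate 60 x 60 x 9 mm, cut right through its 9 mm by two crossing slots 9 mm wide along the wheel's x and y, so there is a slot every 90 degrees. The bore runs through the wheel: 20 mm diameter in the back 30 mm, 24 mm in the rest of the sleeve.
- headstock: Spindle head of the hand edger, a fixed light-grey machine, 270 x 250 mm, with a slanted deck. Origin: centre of the steel flange face (68 mm diameter) on which the wheel's back must lie. z: outwards along the spindle, 40 degrees off vertical, leaning to the robot's side; x: up the deck. Half-round splash guard at 56 mm radius, 6 mm above the face; thin spout at 82 mm radius, 26 mm above.
- spindle_nose (a point): Tip of the spindle on its axis, 46 mm out from the flange face, axes as headstock. Spindle 18 mm diameter, the last 10 mm tapered to 11 mm. It turns stiffly (0.35 N m): pushed with under 10 N it stays put while the wheel is turned against the pin; pushed harder it may be dragged round. Wheel and pin are damaged above 40 N between wheel and machine.
- drive_circle (a point): Point on the axis in the flange face, axes as headstock. One drive pin, 6 mm diameter, stands 7 mm out of the flange 27 mm from the axis, at an angle round the axis that is not measured and differs every time. A wheel pushed straight on mostly stops on the pin, 7 mm short; turned up to 90 degrees one way (or 45 either way), a slot meets the pin and the wheel can go the last 7 mm.
- hub_home (a point): Point on the spindle axis 40 mm out from the flange face, fixed, axes as headstock: wheel_hub lies here when the wheel is home.
- big_wheel_mid (a point): Bystander: a larger flat tan wheel, diameter 108 mm, 22 mm high (hub 26 mm), without sleeve, lying on the bench; this point is at its centre, 12 mm above the bench.
- spray: Bystander: white spray-cleaner bottle, diameter 54 mm, 150 mm high, standing; origin at the centre of its underside.
- job_tray: Bystander: grey-blue job tray with two uncut lenses, 150 x 200 x 35 mm; origin at the centre of its underside.
- pliers: Bystander: frame pliers with black grips, 140 mm long, 14 mm high, lying flat; origin near their middle at bench height.
- dress_stick: Bystander: off-white dressing stick, 100 x 25 x 25 mm, lying along its x; origin at the centre of its underside.
- cap_screw: Bystander: the wheel's steel clamping screw, head down, diameter 20 mm, 36 mm high; origin at the centre of its underside.
- cup_jar: Bystander: clear jar with white lid, diameter 60 mm, 75 mm high; origin at the centre of its underside.
There are look-alikes about, which are no part of the job. Of the things that look like the part that bears wheel_hub, the smaller one is meant.

How it is judged:
By the outcome, as a careful person would: the job done as asked, in the order asked, and still so for the second after the job is handed in, with the robot touching nothing.
It also fails if it takes over 72 s, if anything falls off the work surface, if the arm or the gripper's body presses on something with over 40 N, if the wrist force passes 120 N, or if a joint passes its speed limit or range.

## Working session

There is one attempt and no reset: what is moved stays moved. The work goes in short steps, Python scripts to look and compute and a tool call to move; the robot and the scene stay as the last step left them, time stands still between calls to the robot, and variables do not carry over. Pictures are saved under pics/ and viewed, about 8 in all and at most 12, crops included, and the job is handed in when it is done.

Besides the shell and the picture viewer there is one more tool, called after "Call:" by a JSON object that holds its "op" and its "data", one argument or row to a line. drive_tool: Moves the arm, as the interface text tells. Its arguments: {"type":"object","properties":{"commands":{"type":"string"}},"required":["commands"]}

```bash
ls; mkdir -p pics
python3 - <<'E'
from plant import manip
import cv2,numpy as np
print(manip.state(), manip.pinch_z)
a=manip.grab_frame("scene");b=manip.grab_frame("top")
cv2.imwrite("pics/s0.png",a[:,:,::-1]);cv2.imwrite("pics/t0.png",b[:,:,::-1])
for n in("scene","top","wrist"):print(n,manip.camera_params(n))
E
```

```text
pics
{'time': 0.0, 'joint_pos': array([-1.42898848e+00,  5.33637990e-02,  1.61429781e+00,  1.50167155e-05,
        1.47599064e+00, -1.19041350e-01]), 'joint_vel': array([-1.39178220e-03,  9.98714217e-04,  7.30882752e-04,  3.59342328e-05,
        9.99785984e-04, -1.04482583e-03]), 'joint_efforts': array([-1.56452861e-03, -3.93686736e+01, -3.70175028e+01, -2.31378044e-04,
        6.97138516e-03,  3.71541038e-07]), 'tool_pos': array([ 0.16107921, -0.60324275,  0.23005644]), 'tool_rot': array([-1.02981516e-03,  9.91506330e-01,  1.30054364e-01, -4.24875887e-06]), 'contact_force': array([0.30753389, 0.03674838, 0.33187968]), 'ft_torque': array([-0.00329724, -0.02111697, -0.01205275]), 'gripper_width': 1.0010655761841432} 0.0187
scene {'fx': 372.0042663021586, 'fy': 372.0042663021586, 'cx': 320.9110941875126, 'cy': 199.29623137463463, 'distortion': array([0.00959312, 0.        , 0.        , 0.        , 0.        ]), 'xyz': array([ 0.9936874 , -0.26505895,  0.85222581]), 'orientation': array([-0.23348265,  0.80911603,  0.51808587, -0.14968008])}
top {'fx': 434.448321371142, 'fy': 434.448321371142, 'cx': 325.45772203301436, 'cy': 200.0732650068002, 'distortion': array([-0.07093091,  0.        ,  0.        ,  0.        ,  0.        ]), 'xyz': array([ 0.47128478, -0.09322618,  1.26179716]), 'orientation': array([-0.04080338,  0.70865057, -0.70342213,  0.03669827])}
wrist {'fx': 336.9284938372046, 'fy': 336.9284938372046, 'cx': 322.48417101419795, 'cy': 202.75402927539832, 'distortion': array([-0.01940094,  0.        ,  0.        ,  0.        ,  0.        ]), 'xyz': array([ 0.23354738, -0.58445823,  0.3727225 ]), 'orientation': array([ 0.11905723,  0.78420706, -0.60178778, -0.09325301])}
```

View pics/s0.png

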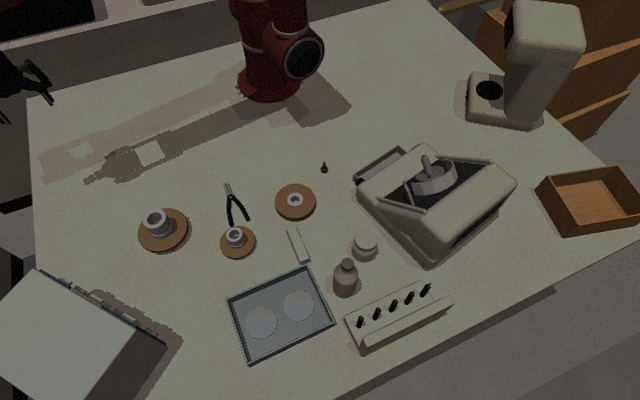

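View pics/t0.png

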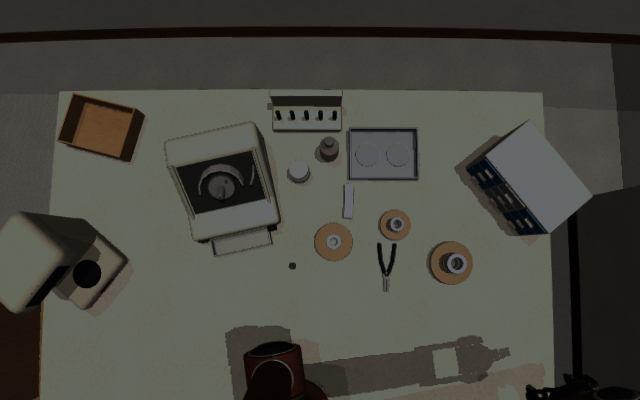

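Both views show the tan wheel with a small sleeve at top (395,223) and scene (237,238). The larger sleeved look-alike is at top (451,262), and the edger's spindle is near top (222,185) and scene (426,165). Next I'll measure these and enlarge the spindle.

```bash
cat > h.py <<'E'
import numpy as np,cv2
from plant import manip
from scipy.spatial.transform import Rotation as R
def rot(q): return R.from_quat(np.roll(q,-1)).as_matrix()
def ray(c,uv):
    K=np.array([[c["fx"],0,c["cx"]],[0,c["fy"],c["cy"]],[0,0,1]])
    p=cv2.undistortPoints(np.array(uv,float).reshape(-1,1,2),K,c["distortion"]).reshape(-1,2)
    d=np.c_[p,np.ones(len(p))]@rot(c["orientation"]).T
    return c["xyz"],d/np.linalg.norm(d,axis=1)[:,None]
def onz(c,uv,z):
    o,d=ray(c,uv); return o+d*((z-o[2])/d[:,2])[:,None]
def tri(c1,u1,c2,u2):
    o1,d1=ray(c1,[u1]);o2,d2=ray(c2,[u2]);A=np.c_[d1[0],-d2[0]]
    t=np.linalg.lstsq(A,o2-o1,rcond=None)[0];a=o1+t[0]*d1[0];b=o2+t[1]*d2[0]
    return (a+b)/2,np.linalg.norm(a-b)
def proj(c,P):
    Rm=rot(c["orientation"]).T
    K=np.array([[c["fx"],0,c["cx"]],[0,c["fy"],c["cy"]],[0,0,1]])
    return cv2.projectPoints(np.array(P,float).reshape(-1,3),cv2.Rodrigues(Rm)[0],-Rm@c["xyz"],K,c["distortion"])[0].reshape(-1,2)
def tan(img,lo=(5,70,60),hi=(22,255,255)):
    return cv2.inRange(cv2.cvtColor(img,cv2.COLOR_RGB2HSV),lo,hi)
E
python3 - <<'E'
from h import *
a=cv2.imread("pics/s0.png");b=cv2.imread("pics/t0.png")
for n,im in(("scene",a),("top",b)):
    c=manip.camera_params(n);m=tan(im[:,:,::-1].copy())
    for k in cv2.findContours(m,cv2.RETR_EXTERNAL,cv2.CHAIN_APPROX_NONE)[0]:
        if 150<cv2.contourArea(k)<2500:
            e=cv2.fitEllipse(k);p=onz(c,[e[0]],.019)[0];print(n,np.round(e[0],1),np.round(e[1],1),p.round(4))
f=lambda im,x,y,w,h,s:cv2.resize(im[y:y+h,x:x+w],None,fx=s,fy=s,interpolation=cv2.INTER_CUBIC)
o=np.hstack([f(a,350,135,130,130,3),f(b,160,115,130,130,3)])
cv2.imwrite("pics/c1.png",np.clip(o.astype(float)*1.5,0,255))
E
```

```text
scene [236.6 241.2] [29.1 33.6] [ 0.541  -0.2861  0.019 ]
scene [161.6 229.3] [37.5 48.4] [ 0.4304 -0.4469  0.019 ]
scene [294.7 200.5] [33.3 40.3] [ 0.4914 -0.1103  0.019 ]
scene [595.6 194.2] [56.8 88.8] [0.8077 0.6233 0.019 ]
scene [583.7 110.2] [  6.3 101.4] [0.5615 0.83   0.019 ]
scene [599.4  54.2] [10.1 88.2] [0.3808 1.0829 0.019 ]
scene [497.2  14.7] [14.1 22.1] [0.0413 0.9154 0.019 ]
scene [453.8   4.8] [ 8.2 48.8] [-0.084  0.805  0.019]
top [451.1 262.7] [40.8 42.3] [ 0.4312 -0.4449  0.019 ]
top [333.2 241.5] [37.1 37.2] [ 0.4895 -0.1086  0.019 ]
top [394.7 224.4] [29.  29.9] [ 0.5394 -0.2843  0.019 ][ WARN:0@0.411] global loadsave.cpp:1063 imwrite_ Unsupported depth image for selected encoder is fallbacked to CV_8U.
```

View pics/c1.png

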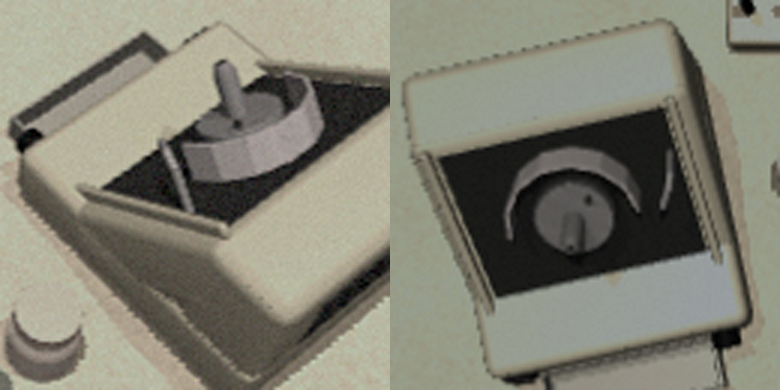

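The wheel is at (0.540, -0.285), and the two views agree to 2 mm. In the crop, the spindle tip is at scene (424,156) and top (220,197). The pin shows as a dark dot at top (226,182). The moves can't tilt the tool directly, so I'll test what happens at the reach limit while triangulating the spindle.

Call:
{"op": "drive_tool", "data": {
  "commands": "85 0 1 -1 0; 85 0 1 -1 0; 85 0 1 -1 0; 85 0 1 -1 0; 85 0 1 -1 0; 85 0 1 -1 0; 85 0 1 -1 0; 85 0 1 -1 0"
}}

```text
time: 1.1
tool_pos: [0.2232, -0.8363, 0.4716]
tool_rot: [-0.0, 0.992, 0.13, -0.0]
contact_force: [1.1, -1.1, 1.8]
gripper_width: 0.994
```

Run:
```python
from h import *
s=manip.state();print(s["time"],s["joint_pos"],s["tool_pos"],rot(s["tool_rot"]))
S=manip.camera_params("scene");T=manip.camera_params("top")
L=lambda x,y:(350+x/3,135+y/3)
Q=lambda x,y:(160+(x-390)/3,115+y/3)
print("tip",tri(S,L(223,64),T,Q(571,247)))
print("pin",tri(S,L(238,125),T,Q(588,200)))
for u,v in(((493,297),(707,250)),((440,157),(670,107))):
    p=onz(T,[Q(*u),Q(*v)],.13);d=p[1]-p[0];print(np.degrees(np.arctan2(d[1],d[0])))
```

```text
1.1 [-1.39581495e+00  6.97832896e-01  4.10715272e-01  2.36641133e-07
  2.03378592e+00 -8.57968271e-02] [ 0.22319346 -0.83626486  0.47155871] [[ 9.66189601e-01  2.57832579e-01 -1.28867075e-04]
 [ 2.57832604e-01 -9.66189327e-01  7.30146011e-04]
 [ 6.37454372e-05 -7.38685616e-04 -9.99999725e-01]]
tip (array([0.59698874, 0.18173875, 0.17102319]), np.float64(0.002035479925576884))
pin (array([0.64039199, 0.17336581, 0.14974863]), np.float64(0.0014150049847431662))
-77.15697831188373
-77.38378712392834
```

Call:
{"op": "drive_tool", "data": {
  "commands": "85 0 1 0 0; 85 0 1 0 0; 85 0 1 0 0; 85 0 1 0 0; 85 0 1 0 0; 85 0 0 0 0; 85 0 0 0 0; 85 0 0 0 0"
}}

```text
time: 2.1
tool_pos: [0.2427, -0.9093, 0.4357]
tool_rot: [0.028, 0.991, 0.13, 0.004]
contact_force: [-0.5, -0.3, 0.3]
gripper_width: 0.998
```

Run:
```python
from h import *
s=manip.state();print(s["time"],s["joint_pos"],s["tool_pos"],rot(s["tool_rot"]).round(3))
```

```text
2.1 [-1.39020276  0.96901657  0.0550181   0.00498794  2.0605664  -0.07773921] [ 0.24270867 -0.90934875  0.43569924] [[ 0.966  0.257  0.015]
 [ 0.258 -0.965 -0.055]
 [-0.     0.057 -0.998]]
```

Call:
{"op": "drive_tool", "data": {
  "commands": "85 0.5 -1 0 0; 85 0.85 -1 0.5 0; 85 0.85 -1 0.5 0; 85 0.85 -1 0.5 0; 85 0.85 -1 0.5 0; 85 0.85 -1 0.5 0; 85 0.85 -1 0.5 0; 85 0.85 -1 0.5 0"
}}

```text
time: 3.1
tool_pos: [0.3696, -0.6364, 0.3177]
tool_rot: [0.028, 0.991, 0.13, 0.004]
contact_force: [0.3, -1.5, 0.6]
gripper_width: 0.995
```

Run:
```python
from h import *
s=manip.state();print(s["time"],s["joint_pos"],s["tool_pos"],rot(s["tool_rot"]).round(3))
```

```text
3.1 [-1.14211938  0.24079974  1.26412747 -0.00910774  1.57987704  0.1675708 ] [ 0.36961739 -0.63637011  0.31771152] [[ 0.966  0.257  0.015]
 [ 0.258 -0.965 -0.055]
 [ 0.001  0.057 -0.998]]
```

The tilt gained at the reach limit stays (3.3° outward), so I can use that to tilt the tool. I'll pick up the wheel first and move above it now.

Call:
{"op": "drive_tool", "data": {
  "commands": "85 0.85 -1 0.3 0; 85 0.85 -1 0.3 0; 85 0.85 -1 0.3 0; 85 0.85 -1 0.3 0; 85 0.85 -1 0.3 0; 85 0.85 -1 0.3 0; 85 0.85 -1 0.3 0; 85 0.85 -1 0.3 0"
}}

```text
time: 4.1
tool_pos: [0.5063, -0.3562, 0.2328]
tool_rot: [0.028, 0.991, 0.13, 0.005]
contact_force: [-0.6, 0.1, -0.2]
gripper_width: 0.996
```

Call:
{"op": "drive_tool", "data": {
  "commands": "85 0.85 -0.9 0.3 0; 85 0.85 -0.9 0.3 0; 85 0 0 0.3 0; 85 0 0 0 0; 85 0 0 0 0; 85 0 0 0 0; 85 0 0 0 0; 85 0 0 0 0"
}}

```text
time: 5.1
tool_pos: [0.541, -0.2935, 0.2017]
tool_rot: [0.027, 0.991, 0.13, 0.004]
contact_force: [-0.4, -0.2, 0.6]
gripper_width: 0.994
```

Run:
```python
from h import *
s=manip.state();c=manip.camera_params("wrist");a=manip.grab_frame("wrist");print(s["joint_pos"],s["tool_pos"],rot(s["tool_rot"]).round(3))
cv2.imwrite("pics/w1.png",a[:,:,::-1]);m=tan(a)
for k in cv2.findContours(m,cv2.RETR_EXTERNAL,cv2.CHAIN_APPROX_NONE)[0]:
    if cv2.contourArea(k)>400:
        e=cv2.fitEllipse(k);print(e,onz(c,[e[0]],.019)[0])
print(proj(c,[[.54,-.285,.057]]),s["tool_pos"])
```

```text
[-0.60150801  0.02563175  1.69127614 -0.03639563  1.38280628  0.71495835] [ 0.54102121 -0.29345379  0.2017079 ] [[ 0.966  0.257  0.014]
 [ 0.257 -0.965 -0.053]
 [ 0.     0.055 -0.998]]
((419.0714111328125, 301.0605163574219), (84.48109436035156, 104.07167053222656), 75.10363006591797) [ 0.43066659 -0.44723947  0.019     ]
((303.65350341796875, 175.36871337890625), (85.31542205810547, 87.39591979980469), 95.84693145751953) [ 0.54021262 -0.28478091  0.019     ]
((113.35076141357422, 180.40863037109375), (100.75663757324219, 120.05764770507812), 125.16989135742188) [ 0.49039415 -0.10794564  0.019     ]
[[303.86850501 185.23701385]] [ 0.54102121 -0.29345379  0.2017079 ]
```

View pics/w1.png

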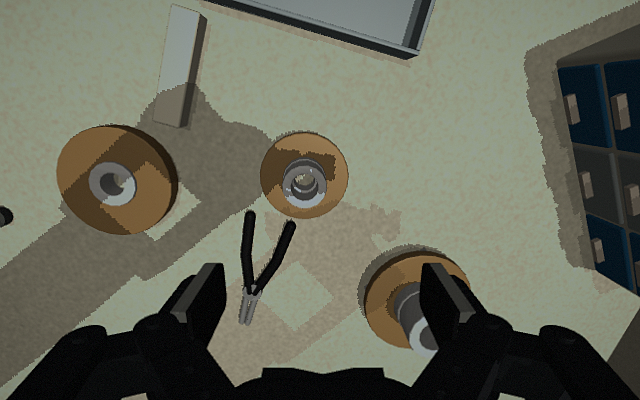

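The picture shows the wheel under the gripper at (304,175). It measures (0.540, -0.285), matching the top view, with the big wheel at left, the look-alike at lower right and the pliers at (265,265). I'll descend and grip.

Call:
{"op": "drive_tool", "data": {
  "commands": "85 0.05 -0.58 0 0; 85 0 0 1 0; 85 0 0 1 0; 85 0 0 1 0; 85 0 0 1 0; 85 0 0 1 0; 85 0 0 0.83 0; 85 0 0 0 0"
}}

```text
time: 6.15
tool_pos: [0.5386, -0.2831, 0.0233]
tool_rot: [0.025, 0.991, 0.13, 0.002]
contact_force: [0.0, 0.1, 0.3]
gripper_width: 0.998
```

Call:
{"op": "drive_tool", "data": {
  "commands": "0 0 0 0 0; 0 0 0 0 0; 0 0 0 0 0; 0 0 0 0 0; 0 0 0 0 0; 0 0 0 0 0; 0 0 0 0 0; 0 0 0 0 0"
}}

```text
time: 7.15
tool_pos: [0.5418, -0.2858, 0.0284]
tool_rot: [0.028, 0.991, 0.13, 0.005]
contact_force: [-0.9, 2.0, 5.7]
gripper_width: 0.456
```

Call:
{"op": "drive_tool", "data": {
  "commands": "0 0 0 -0.5 0; 0 0 0 -1 0; 0 0 0 -1 0; 0 0 0 -1 0; 0 0 0 -1 0; 0 0.5 -0.5 -1 0; 0 0.9 -0.9 -1 0; 0 0.9 -0.9 -1 0"
}}

```text
time: 8.15
tool_pos: [0.586, -0.188, 0.248]
tool_rot: [0.027, 0.991, 0.13, 0.003]
contact_force: [0.5, -0.3, -3.2]
gripper_width: 0.454
```

Call:
{"op": "drive_tool", "data": {
  "commands": "0 1 -1 -1 0; 0 1 -1 -1 0; 0 1 -1 -1 0; 0 1 -1 -1 0; 0 1 -1 -1 0; 0 1 -1 0 0; 0 1 -1 0 0; 0 1 -1 0 0"
}}

```text
time: 9.15
tool_pos: [0.7543, 0.1136, 0.3834]
tool_rot: [0.027, 0.991, 0.13, 0.003]
contact_force: [0.0, -0.2, -2.9]
gripper_width: 0.454
```

Call:
{"op": "drive_tool", "data": {
  "commands": "0 1 -1 0 0; 0 1 -1 0 0; 0 1 -1 0 0; 0 1 -1 0 0; 0 1 -1 0 0; 0 1 -0.4 0 0; 0 1 0 0 0; 0 1 0 0 0"
}}

```text
time: 10.15
tool_pos: [0.9124, 0.3191, 0.3492]
tool_rot: [0.026, 0.991, 0.131, 0.01]
contact_force: [0.5, -0.8, -6.0]
gripper_width: 0.456
```

```bash
cat > st.py <<'E'
from h import *
s=manip.state();r=rot(s["tool_rot"]);print(s["time"],s["joint_pos"].round(3),s["tool_pos"],"\n",r.round(3),s["gripper_width"])
hz=np.array([-.627,-.141,.766]);a=-r[:,2];print("tilt",np.degrees(np.arccos(a[2])),"az",np.degrees(np.arctan2(-a[1],-a[0])),"err to hs",np.degrees(np.arccos(a@hz)))
p=s["tool_pos"];print("az pos",np.degrees(np.arctan2(p[1],p[0])),np.hypot(*p[:2]))
E
python3 st.py
```

```text
10.15 [ 0.275  1.056  0.063 -0.059  2.01   1.558] [0.91243492 0.31910629 0.34920622] 
 [[ 0.966  0.259  0.026]
 [ 0.26  -0.965 -0.048]
 [ 0.012  0.053 -0.999]] 0.4559747631144508
tilt 3.1315144272401145 az -61.93297706312969 err to hs 39.26969831154171
az pos 19.276287150609814 0.9666262483023808
```

Call:
{"op": "drive_tool", "data": {
  "commands": "0 1 0 -0.3 0; 0 1 0 -0.3 0; 0 1 0 -0.3 0; 0 1 0 -0.3 0; 0 1 0 -0.3 0; 0 1 0 -0.3 0; 0 1 0 -0.3 0; 0 1 0 -0.3 0"
}}

```text
time: 11.15
tool_pos: [0.9534, 0.3178, 0.3714]
tool_rot: [0.011, 0.987, 0.132, 0.089]
contact_force: [-0.2, -0.1, -2.6]
gripper_width: 0.456
```

```bash
python3 st.py
```

```text
11.15 [ 0.26   1.042  0.055 -0.045  1.87   1.548] [0.95337779 0.31778789 0.37136603] 
 [[ 0.949  0.258  0.179]
 [ 0.262 -0.965  0.003]
 [ 0.173  0.044 -0.984]] 0.45619593821794896
tilt 10.312961207598638 az 0.8734605710326591 err to hs 29.974799939525152
az pos 18.434694198999765 1.0049469351369413
```

Call:
{"op": "drive_tool", "data": {
  "commands": "0 1 0 -0.1 0; 0 1 0 -0.1 0; 0 1 0 -0.1 0; 0 1 0 0 0; 0 1 0 0 0; 0 1 0 0 0; 0 1 0 0 0; 0 1 0 0 0"
}}

```text
time: 12.15
tool_pos: [1.0027, 0.3209, 0.3595]
tool_rot: [-0.002, 0.978, 0.133, 0.159]
contact_force: [0.8, -0.4, -4.1]
gripper_width: 0.454
```

Call:
{"op": "drive_tool", "data": {
  "commands": "0 1 0 0.1 0; 0 1 0 0.1 0; 0 1 0 0.1 0; 0 1 0 0.1 0; 0 1 0 0.2 0; 0 1 0 0.2 0; 0 1 0 0.2 0; 0 1 0 0.2 0"
}}

```text
time: 13.15
tool_pos: [1.0532, 0.3263, 0.3441]
tool_rot: [-0.015, 0.964, 0.132, 0.23]
contact_force: [0.1, -0.5, -2.9]
gripper_width: 0.45
```

```bash
python3 st.py
```

```text
13.15 [ 0.237  1.095  0.056 -0.017  1.526  1.532] [1.05316697 0.3262648  0.34406627] 
 [[ 0.859  0.262  0.439]
 [ 0.249 -0.964  0.089]
 [ 0.447  0.033 -0.894]] 0.4501161762825592
tilt 26.62357495339315 az 11.468148100538901 err to hs 13.41632284869327
az pos 17.212667108466512 1.1025467726339417
```

Call:
{"op": "drive_tool", "data": {
  "commands": "0 1 0 0.3 0; 0 1 0 0.3 0; 0 1 0 0.3 0; 0 1 0 0.3 0; 0 1 0 0.3 0; 0 1 0 0.3 0; 0 1 0 0.3 0; 0 1 0 0.3 0"
}}

```text
time: 14.15
tool_pos: [1.0995, 0.3323, 0.3364]
tool_rot: [-0.027, 0.944, 0.132, 0.301]
contact_force: [-0.3, 0.8, -3.8]
gripper_width: 0.456
```

```bash
python3 st.py
```

```text
14.15 [ 0.229  1.125  0.056 -0.002  1.347  1.523] [1.09946582 0.33232933 0.33638059] 
 [[ 0.784  0.264  0.561]
 [ 0.232 -0.964  0.129]
 [ 0.575  0.029 -0.818]] 0.45639111971985363
tilt 35.15130735010182 az 12.9888686291568 err to hs 4.926858508913955
az pos 16.81819589626589 1.1485938642511098
```

Call:
{"op": "drive_tool", "data": {
  "commands": "0 1 0 0.4 0; 0 1 0 0.4 0; 0 1 0 0.4 0; 0 1 0 0.4 0; 0 0.6 0 0.2 0; 0 0 0 0 0; 0 -0.3 0 -0.5 0; 0 -0.8 0 -0.7 0"
}}

```text
time: 15.15
tool_pos: [1.0757, 0.3228, 0.343]
tool_rot: [-0.033, 0.931, 0.131, 0.341]
contact_force: [1.1, 0.9, -1.9]
gripper_width: 0.46
```

```bash
cat >> st.py <<'E'
F=np.array([.626,.188,.136])
import sys
for h in (.2,.12):   # grasp point height along spindle axis
    T=F+hz*h+.0187*r[:,2]; print(h,T.round(4),"tool units",(r.T@(T-p)/.03).round(2))
E
python3 st.py
```

```text
15.15 [0.223 0.866 0.479 0.01  1.098 1.514] [1.07568915 0.32279351 0.34301275] 
 [[ 0.734  0.266  0.625]
 [ 0.22  -0.964  0.151]
 [ 0.642  0.027 -0.766]] 0.4601252368702013
tilt 40.017506335891554 az 13.54932233865093 err to hs 1.0418411352728736
az pos 16.70348388773399 1.1230773763476842
0.2 [0.5123 0.1626 0.2749] tool units [-16.42   0.1  -10.8 ]
0.12 [0.5624 0.1739 0.2136] tool units [-16.42   0.12  -8.14]
```

Tilt is 40.0° at azimuth 13.5°, about 1° from my spindle estimate. Next I'll carry the wheel back over the machine to a point out along the spindle axis.

Call:
{"op": "drive_tool", "data": {
  "commands": "0 -1 0 -1 0; 0 -1 0 -1 0; 0 -1 0 -1 0; 0 -1 0 -1 0; 0 -1 0 -1 0; 0 -1 0 -1 0; 0 -1 0 -1 0; 0 -1 0 -1 0"
}}

```text
time: 16.15
tool_pos: [0.7479, 0.2336, 0.3759]
tool_rot: [-0.033, 0.93, 0.131, 0.341]
contact_force: [-0.6, 0.0, -2.3]
gripper_width: 0.455
```

Call:
{"op": "drive_tool", "data": {
  "commands": "0 -1 0 0 0; 0 -1 0 0 0; 0 -1 0 0 0; 0 -1 0 0 0; 0 -1 0 0 0; 0 -1 0 0 0; 0 -1 0 0 0; 0 -0.4 0.1 0 0"
}}

```text
time: 17.15
tool_pos: [0.5859, 0.1819, 0.2311]
tool_rot: [-0.033, 0.931, 0.131, 0.34]
contact_force: [-0.2, 0.5, -3.7]
gripper_width: 0.452
```

```bash
python3 st.py
python3 - <<'E'
from h import *
a=manip.grab_frame("scene");b=manip.grab_frame("top");w=manip.grab_frame("wrist")
for n,i in(("s2",a),("t2",b),("w2",w)):cv2.imwrite(f"pics/{n}.png",i[:,:,::-1])
f=lambda im,x,y,w,h,s:cv2.resize(im[y:y+h,x:x+w,::-1],None,fx=s,fy=s,interpolation=cv2.INTER_CUBIC)
o=np.hstack([f(a,350,95,130,130,3),f(b,160,115,130,130,3)])
cv2.imwrite("pics/c2.png",np.clip(o.astype(float)*1.5,0,255).astype(np.uint8))
E
```

```text
17.15 [ 0.156 -0.385  2.109  0.079  0.723  1.407] [0.58593132 0.18186312 0.23109207] 
 [[ 0.734  0.266  0.624]
 [ 0.221 -0.964  0.151]
 [ 0.642  0.027 -0.766]] 0.45221199884699437
tilt 39.971457768899484 az 13.574378462067173 err to hs 1.0505419975228278
az pos 17.24345406174905 0.6135060772874137
0.2 [0.5123 0.1626 0.2749] tool units [-1.01  0.   -2.75]
0.12 [0.5624 0.1739 0.2136] tool units [-1.01  0.03 -0.08]
```

View pics/c2.png

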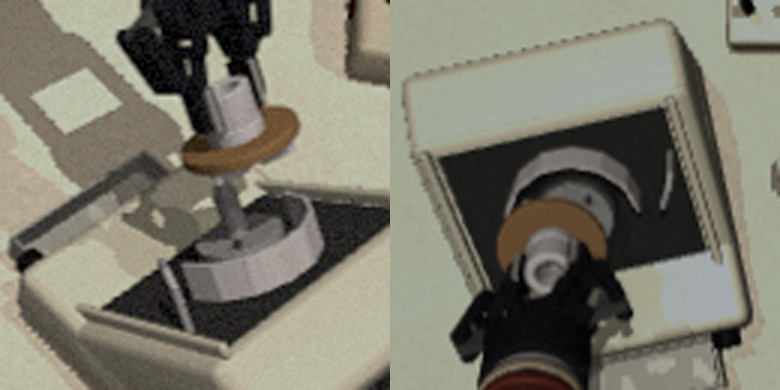

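View pics/w2.png

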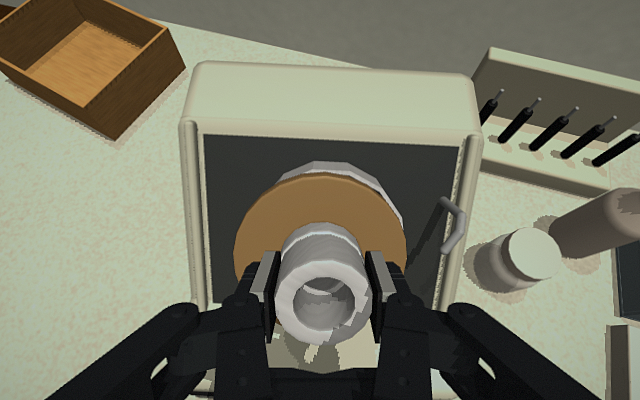

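The wheel is held square and tilted like the spindle. The sleeve end is at about scene (427,124) and top (213,206), and the fingers grip the sleeve on both sides. I'll check its offset against the spindle in the same cameras.

Run:
```python
from h import *
S=manip.camera_params("scene");T=manip.camera_params("top");W=manip.camera_params("wrist")
s=manip.state();r=rot(s["tool_rot"]);p=s["tool_pos"]; g=p-.0187*r[:,2]
hz=np.array([-.627,-.141,.766]);tip=np.array([.597,.1817,.171])
E,e=tri(S,(350+231/3,95+88/3),T,(160+(548-390)/3,115+272/3))
print("sleeve end",E,e,"rel to grasp, tool axes mm",(r.T@(E-g)*1e3).round(1))
for n,P in(("sleeve",E),("grasp",g)):
    d=P-tip; print(n,"rel tip: axial",d@hz*1e3,"lateral in tool mm",(r.T@(d-hz*(d@hz))*1e3).round(1))
# disc
P=[]
for n,c,f in(("scene",S,"s2"),("top",T,"t2")):
    m=tan(cv2.imread(f"pics/{f}.png")[:,:,::-1].copy());ex=proj(c,[g+r[:,2]*.023])[0]
    ks=[k for k in cv2.findContours(m,cv2.RETR_EXTERNAL,cv2.CHAIN_APPROX_NONE)[0] if cv2.contourArea(k)>150]
    k=min(ks,key=lambda k:np.linalg.norm(k.reshape(-1,2).mean(0)-ex));h=cv2.convexHull(k);el=cv2.fitEllipse(h);P.append(el[0]);print(n,el,ex)
D,e=tri(S,P[0],T,P[1]);d=D-tip;print("disc",D,e,"axial",d@hz,"lat",(r.T@(d-hz*(d@hz))*1e3).round(1))
# tip & end circle in wrist view for check
print(proj(W,[tip,tip-.046*hz,tip+hz*.08]))
```

```text
sleeve end [0.56932202 0.18160092 0.25027199] 0.0069840043370881745 rel to grasp, tool axes mm [-2.5 -4.1 -6. ]
sleeve rel tip: axial 78.09040361999142 lateral in tool mm [30.5 -4.3  0.1]
grasp rel tip: axial 72.03043707651351 lateral in tool mm [33.  -0.3  0.1]
scene ((429.74029541015625, 140.93341064453125), (19.302196502685547, 40.456626892089844), 71.18927764892578) [428.7929552  137.33241429]
top ((213.10279846191406, 196.4475555419922), (29.0778865814209, 35.16161346435547), 96.89205169677734) [213.56233434 196.9977522 ]
disc [0.59301931 0.18666101 0.21859105] 0.00012571724361893407 axial 0.03825113621236943 lat [28.7 -4.2  0.1]
[[324.02665491 270.95477341]
 [324.38913615 242.24851509]
 [322.870753   362.13315231]]
```

Call:
{"op": "drive_tool", "data": {
  "commands": "0 -0.5 0 -0.1 0; 0 -0.5 0.05 0 0; 0 0 0 0 0; 0 0 0 0 0; 0 0 0 0 0; 0 0 0 0 0; 0 0 0 0 0; 0 0 0 0 0"
}}

```text
time: 18.3
tool_pos: [0.5639, 0.1736, 0.2151]
tool_rot: [-0.033, 0.931, 0.131, 0.34]
contact_force: [-0.9, -0.4, -3.0]
gripper_width: 0.452
```

```bash
python3 st.py|tail -2
python3 - <<'E'
from h import *
a=manip.grab_frame("scene");b=manip.grab_frame("top")
for n,i in(("s3",a),("t3",b)):cv2.imwrite(f"pics/{n}.png",i[:,:,::-1])
f=lambda im,x,y,w,h,s:cv2.resize(im[y:y+h,x:x+w,::-1],None,fx=s,fy=s,interpolation=cv2.INTER_CUBIC)
o=np.hstack([f(a,385,110,80,110,5),f(b,180,155,80,110,5)])
# predicted axis line: tip and flange drawn from measured estimates
S=manip.camera_params("scene");T=manip.camera_params("top");hz=np.array([-.627,-.141,.766]);F=np.array([.626,.188,.136])
o=np.clip(o.astype(float)*1.6,0,255).astype(np.uint8)
for c,(x,y,ox) in((S,(385,110,0)),(T,(180,155,400))):
    for q in proj(c,[F+hz*t for t in (0,.046,.08,.14)]):
        cv2.circle(o,(int((q[0]-x+.5)*5+ox),int((q[1]-y+.5)*5)),2,(0,255,0),-1)
cv2.imwrite("pics/c3.png",o)
E
```

```text
0.2 [0.5123 0.1626 0.2749] tool units [-0.06 -0.05 -2.66]
0.12 [0.5624 0.1739 0.2136] tool units [-0.06 -0.02  0.01]
```

View pics/c3.png

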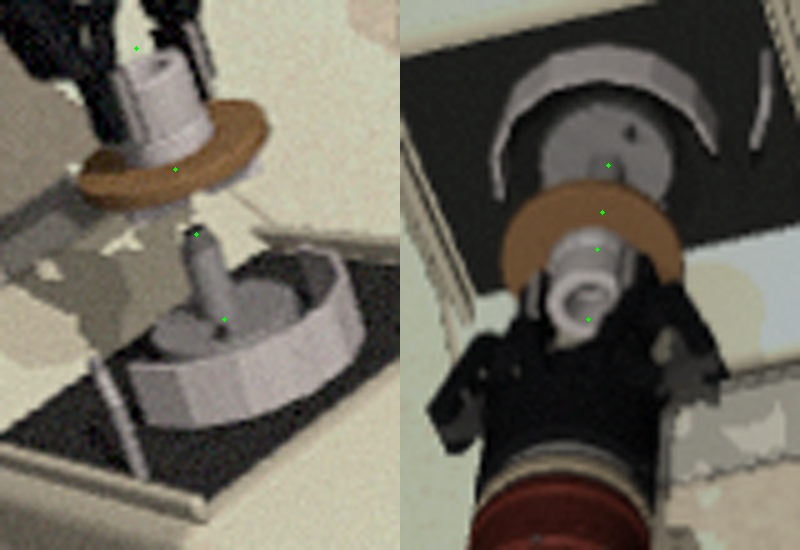

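The view shows the spindle tip at crop (198,230) just under the wheel. In both views the wheel sits 1–2 px to one side of the projected axis (green). I'll solve for the lateral correction.

Run:
```python
from h import *
S=manip.camera_params("scene");T=manip.camera_params("top")
s=manip.state();r=rot(s["tool_rot"])
hz=np.array([-.627,-.141,.766])
def perp(c,tipuv,fluv,P,u):  # offset of u from line, and jac wrt tool x,y
    t=np.array(tipuv,float);d=t-np.array(fluv);d/=np.linalg.norm(d);n=np.array([-d[1],d[0]])
    q=proj(c,[P,P+r[:,0]*.001,P+r[:,1]*.001]);return n@(np.array(u)-t),n@(q[1]-q[0]),n@(q[2]-q[0])
F=np.array([.626,.188,.136])
sc=lambda x,y:(385+x/5-.5,110+y/5-.5); tp=lambda x,y:(180+(x-400)/5-.5,155+y/5-.5)
flS,tiS=sc(225,316),sc(198,231); flT,tiT=(221,187.7),(220.4,197.2)
g=proj(T,[F,F+.046*hz,F+.14*hz]);print(g)
rows=[]
for c,ti,fl,h,u in((S,tiS,flS,.135,sc(153,70)),(S,tiS,flS,.096,sc(175,143)),(T,g[1],g[0],.135,tp(582,302)),(T,g[1],g[0],.096,tp(592.5,237))):
    rows.append(perp(c,ti,fl,F+h*hz,u))
A=np.array(rows);print(A.round(2));print("wheel offset tool x,y mm",np.linalg.lstsq(A[:,1:],A[:,0],rcond=None)[0])
```

```text
[[221.27999131 187.69929693]
 [220.05308425 197.05036104]
 [217.28810862 218.32766154]]
[[ 1.17  0.31 -0.35]
 [ 0.94  0.3  -0.34]
 [ 1.8   0.19 -0.39]
 [ 1.4   0.19 -0.37]]
wheel offset tool x,y mm [-2.96259085 -5.69218035]
```

Call:
{"op": "drive_tool", "data": {
  "commands": "0 0 0.12 0 0; 0 0 0 0.2 0; 0 0 0 0.2 0; 0 0 0 0.2 0; 0 0 0 0.2 0; 0 0 0 0.2 0; 0 0 0 0.1 0; 0 0 0 0 0"
}}

```text
time: 19.4
tool_pos: [0.5854, 0.1751, 0.1895]
tool_rot: [-0.033, 0.931, 0.131, 0.34]
contact_force: [0.6, -0.0, -3.1]
gripper_width: 0.452
```

```bash
python3 st.py
python3 - <<'E'
from h import *
s=manip.state();print(s["contact_force"]);w=manip.grab_frame("wrist");a=manip.grab_frame("scene");b=manip.grab_frame("top")
f=lambda im,x,y,w,h,s:cv2.resize(im[y:y+h,x:x+w,::-1],None,fx=s,fy=s,interpolation=cv2.INTER_CUBIC)
o=np.hstack([f(a,395,125,66,90,6),f(b,187,150,66,90,6)])
cv2.imwrite("pics/c4.png",np.clip(o.astype(float)*1.6,0,255).astype(np.uint8))
E
```

```text
19.4 [ 0.14  -0.348  2.154  0.103  0.643  1.372] [0.58537481 0.17508442 0.18950271] 
 [[ 0.734  0.266  0.625]
 [ 0.221 -0.964  0.151]
 [ 0.642  0.027 -0.766]] 0.45235455432268523
tilt 39.97669572955228 az 13.560200493276803 err to hs 1.0454593506891907
az pos 16.651817917327723 0.6109977272035363
0.2 [0.5123 0.1626 0.2749] tool units [-0.05 -0.17 -3.76]
0.12 [0.5624 0.1739 0.2136] tool units [-0.05 -0.14 -1.1 ]
[ 0.59284869 -0.02634219 -3.11446082]
```

View pics/c4.png

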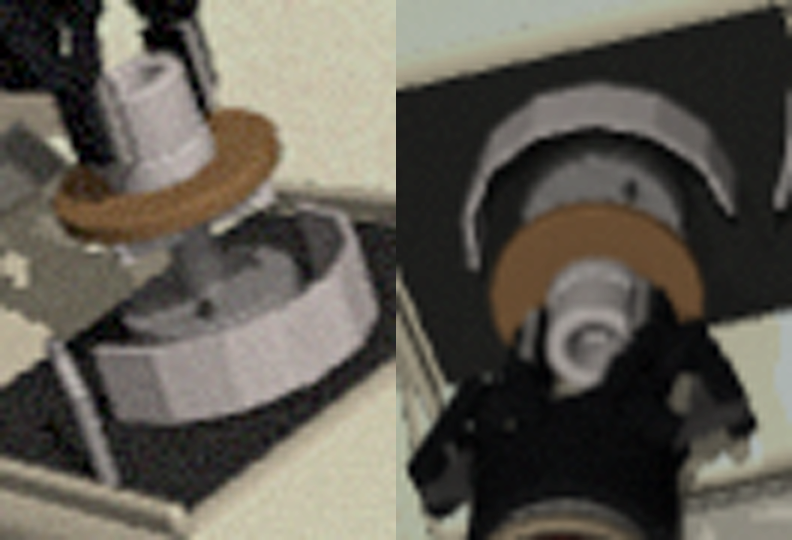

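The wheel is now collinear with the spindle to about 1 px in both views, with its back just at the tip (scene crop about 205,260). The pin is visible at top crop (632,188). Advancing gently.

Call:
{"op": "drive_tool", "data": {
  "commands": "0 0 0 0.08 0; 0 0 0 0.08 0; 0 0 0 0.08 0; 0 0 0 0.08 0; 0 0 0 0.06 0; 0 0 0 0 0; 0 0 0 0 0; 0 0 0 0 0"
}}

```text
time: 20.55
tool_pos: [0.5926, 0.1768, 0.1813]
tool_rot: [-0.033, 0.93, 0.131, 0.341]
contact_force: [0.5, 1.0, -1.6]
gripper_width: 0.454
```

```bash
cat > f.py <<'E'
from h import *
import sys
hz=np.array([-.627,-.141,.766]);F=np.array([.626,.188,.136])
s=manip.state();r=rot(s["tool_rot"]);f=s["contact_force"]-np.array([0,0,-3.1]);g=s["tool_pos"]-.0187*r[:,2]
print(s["time"],"F tool",(r.T@f).round(1),"axial h mm",round((g-F)@hz*1e3,1),"lateral tool",(r.T@(g-F)*1e3)[:2].round(1),"torque tool",(r.T@s["ft_torque"]).round(2),"q6",s["joint_pos"][5].round(3),"w",s["gripper_width"].round(3),"z",r[:,2].round(3))
E
python3 f.py
```

```text
Traceback (most recent call last):
  File "f.py", line 5, in <module>
    print(s["time"],"F tool",(r.T@f).round(1),"axial h mm",round((g-F)@hz*1e3,1),"lateral tool",(r.T@(g-F)*1e3)[:2].round(1),"torque tool",(r.T@s["ft_torque"]).round(2),"q6",s["joint_pos"][5].round(3),"w",s["gripper_width"].round(3),"z",r[:,2].round(3))
                                                                                                                                                                                                             ^^^^^^^^^^^^^^^^^^^^^^^^
AttributeError: 'float' object has no attribute 'round'
```

```bash
sed -i 's/s\["gripper_width"\].round(3)/round(s["gripper_width"],3)/' f.py; python3 f.py
```

```text
20.55 F tool [ 1.5 -0.8 -0.7] axial h mm 75.9 lateral tool [2.2 3.1] torque tool [ 0.13 -0.43 -0.01] q6 1.371 w 0.454 z [ 0.625  0.151 -0.766]
```

Call:
{"op": "drive_tool", "data": {
  "commands": "0 0 0 0.06 0; 0 0 0 0.06 0; 0 0 0 0.06 0; 0 0 0 0.06 0; 0 0 0 0.06 0; 0 0 0 0 0; 0 0 0 0 0; 0 0 0 0 0"
}}

```text
time: 21.55
tool_pos: [0.5983, 0.1782, 0.1745]
tool_rot: [-0.033, 0.93, 0.131, 0.341]
contact_force: [3.2, 2.8, -2.3]
gripper_width: 0.452
```

```bash
python3 f.py
```

```text
21.55 F tool [ 3.5 -1.8  1.8] axial h mm 66.9 lateral tool [2.3 3.1] torque tool [ 0.36 -0.07 -0.06] q6 1.369 w 0.452 z [ 0.626  0.151 -0.766]
```

Call:
{"op": "drive_tool", "data": {
  "commands": "0 0.03 -0.02 0 0; 0 0 0 0.06 0; 0 0 0 0.06 0; 0 0 0 0.06 0; 0 0 0 0.06 0; 0 0 0 0.06 0; 0 0 0 0.06 0; 0 0 0 0 0"
}}

```text
time: 22.55
tool_pos: [0.6046, 0.1804, 0.1673]
tool_rot: [-0.033, 0.931, 0.131, 0.339]
contact_force: [-19.9, -4.6, 10.4]
gripper_width: 0.454
```

```bash
python3 f.py
```

```text
22.55 F tool [ -7.   -0.5 -23.4] axial h mm 57.2 lateral tool [2.6 2.4] torque tool [-0.47 -1.8   0.14] q6 1.371 w 0.454 z [ 0.623  0.15  -0.767]
```

Axial force reached 23 N at h≈57 mm, with a moment that suggests the pin. I'll back off to a light push and start turning.

Call:
{"op": "drive_tool", "data": {
  "commands": "0 -0.02 0 -0.025 0; 0 0 0 0 0; 0 0 0 0 1.2; 0 0 0 0 1.2; 0 0 0 0 1.2; 0 0 0 0 1.2; 0 0 0 0 1.2; 0 0 0 0 0"
}}

```text
time: 23.55
tool_pos: [0.605, 0.1811, 0.1684]
tool_rot: [-0.052, 0.936, 0.082, 0.339]
contact_force: [-6.0, 1.8, 3.6]
gripper_width: 0.451
```

```bash
python3 f.py
```

```text
23.55 F tool [-0.  -3.2 -8.6] axial h mm 57.7 lateral tool [4.1 1.5] torque tool [ 0.5  -0.6  -0.01] q6 1.475 w 0.451 z [ 0.626  0.152 -0.764]
```

Call:
{"op": "drive_tool", "data": {
  "commands": "0 0 0 0 1.2; 0 0 0 0 1.2; 0 0 0 0 1.2; 0 0 0 0 1.2; 0 0 0 0 1.2; 0 0 0 0 1.2; 0 0 0 0 1.2; 0 0 0 0 0"
}}

```text
time: 24.55
tool_pos: [0.6043, 0.1803, 0.1664]
tool_rot: [-0.076, 0.94, 0.013, 0.333]
contact_force: [1.0, 2.6, -0.7]
gripper_width: 0.453
```

```bash
python3 f.py
```

```text
24.55 F tool [ 2.2 -2.8 -0.9] axial h mm 56.6 lateral tool [2.5 1.9] torque tool [ 0.32 -0.33  0.03] q6 1.622 w 0.453 z [ 0.625  0.151 -0.766]
```

The axial force fell to about 1 N, so the pin may have met a slot. I'll push on gently.

Call:
{"op": "drive_tool", "data": {
  "commands": "0 0 0 0.02 0; 0 0 0 0.02 0; 0 0 0 0.02 0; 0 0 0 0 0; 0 0 0 0 0; 0 0 0 0 0; 0 0 0 0 0; 0 0 0 0 0"
}}

```text
time: 25.55
tool_pos: [0.6055, 0.1805, 0.1652]
tool_rot: [-0.076, 0.94, 0.013, 0.334]
contact_force: [0.9, 0.7, -2.6]
gripper_width: 0.458
```

```bash
python3 f.py
```

```text
25.55 F tool [ 1.  -0.7  0.3] axial h mm 54.9 lateral tool [2.6 2. ] torque tool [-0.1  -0.38  0.04] q6 1.621 w 0.458 z [ 0.625  0.151 -0.766]
```

Call:
{"op": "drive_tool", "data": {
  "commands": "0 0 0 0.02 0; 0 0 0 0.02 0; 0 0 0 0.02 0; 0 0 0 0.02 0; 0 0 0 0.02 0; 0 0 0 0 0; 0 0 0 0 0; 0 0 0 0 0"
}}

```text
time: 26.55
tool_pos: [0.6074, 0.181, 0.1629]
tool_rot: [-0.076, 0.94, 0.013, 0.334]
contact_force: [0.7, 1.3, -3.3]
gripper_width: 0.454
```

```bash
python3 f.py
```

```text
26.55 F tool [ 0.4 -1.3  0.8] axial h mm 52.0 lateral tool [2.7 1.9] torque tool [-0.1  -0.61 -0.03] q6 1.621 w 0.454 z [ 0.625  0.151 -0.766]
```

Call:
{"op": "drive_tool", "data": {
  "commands": "0 0 0 0.015 0; 0 0 0 0.015 0; 0 0 0 0.015 0; 0 0 0 0.015 0; 0 0 0 0 0; 0 0 0 0 0; 0 0 0 0 0; 0 0 0 0 0"
}}

```text
time: 27.55
tool_pos: [0.6081, 0.1813, 0.1625]
tool_rot: [-0.075, 0.94, 0.013, 0.333]
contact_force: [-13.8, -2.8, 7.2]
gripper_width: 0.456
```

```bash
python3 f.py
```

```text
27.55 F tool [ -4.2   0.4 -17. ] axial h mm 51.2 lateral tool [2.9 1.7] torque tool [-0.64 -1.41  0.08] q6 1.621 w 0.456 z [ 0.624  0.151 -0.767]
```

The wheel stopped again about 7 mm farther in (17 N). To tell home from pin contact, I'll ease the push, turn a little, and see whether the pin resists the turn. I'll also look.

Call:
{"op": "drive_tool", "data": {
  "commands": "0 -0.01 0 -0.015 0; 0 0 0 0 0; 0 0 0 0 1; 0 0 0 0 1; 0 0 0 0 1; 0 0 0 0 1; 0 0 0 0 1; 0 0 0 0 0"
}}

```text
time: 28.55
tool_pos: [0.6091, 0.1811, 0.1635]
tool_rot: [-0.09, 0.939, -0.028, 0.331]
contact_force: [-4.7, -1.6, 5.9]
gripper_width: 0.455
```

```bash
python3 f.py
python3 - <<'E'
from h import *
a=manip.grab_frame("scene");b=manip.grab_frame("top")
cv2.imwrite("pics/s5.png",a[:,:,::-1]);cv2.imwrite("pics/t5.png",b[:,:,::-1])
f=lambda im,x,y,w,h,s:cv2.resize(im[y:y+h,x:x+w,::-1],None,fx=s,fy=s,interpolation=cv2.INTER_CUBIC)
o=np.hstack([f(a,395,125,66,90,6),f(b,187,150,66,90,6)])
cv2.imwrite("pics/c5.png",np.clip(o.astype(float)*1.6,0,255).astype(np.uint8))
E
```

```text
28.55 F tool [  2.1  -0.1 -10.1] axial h mm 51.3 lateral tool [4.6 1.5] torque tool [-0.54 -0.15 -0.14] q6 1.708 w 0.455 z [ 0.627  0.15  -0.764]
```

View pics/c5.png

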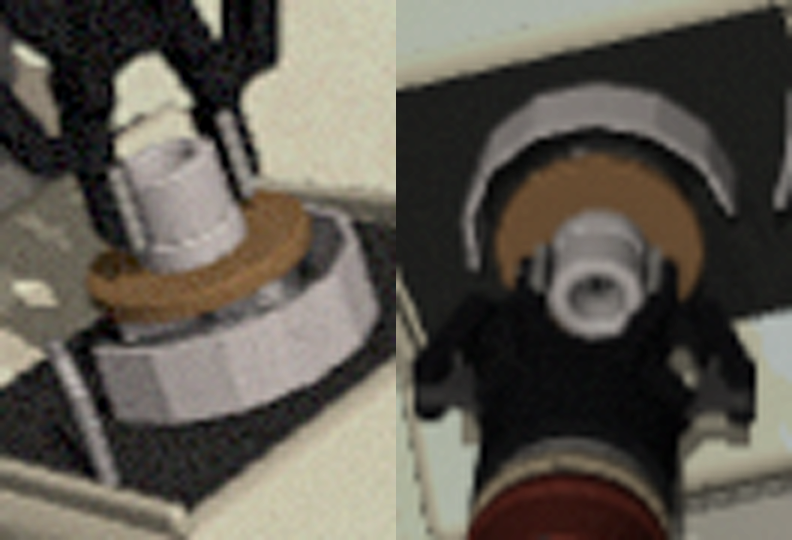

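The disc now sits well down inside the guard. The sleeve end is at scene (423,151), about 4.6 px (11–12 mm) beyond the tip, where home predicts 11 mm and pin contact 18 mm. One more turn will confirm with torque.

Call:
{"op": "drive_tool", "data": {
  "commands": "0 -0.01 0 -0.01 0; 0 0 0 0 1; 0 0 0 0 1; 0 0 0 0 1; 0 0 0 0 1; 0 0 0 0 1; 0 0 0 0 0; 0 0 0 0 0"
}}

```text
time: 29.65
tool_pos: [0.6087, 0.1814, 0.1634]
tool_rot: [-0.105, 0.937, -0.069, 0.327]
contact_force: [1.7, 0.8, 4.8]
gripper_width: 0.458
```

```bash
python3 f.py
```

```text
29.65 F tool [ 5.9 -2.8 -4.9] axial h mm 51.4 lateral tool [4.2 0.9] torque tool [-0.01  0.51 -0.26] q6 1.796 w 0.458 z [ 0.627  0.151 -0.764]
```

Torque about the axis rose to 0.26 N m while the axial push was only 5 N, so the pin is engaged and the wheel is down. I'll relieve the twist, seat it lightly, release and withdraw along the axis.

Call:
{"op": "drive_tool", "data": {
  "commands": "0 0.02 -0.01 0 -1.2; 0 0 0 0 -1.2; 0 0 0 0 -1.2; 0 0 0 0.01 -0.5; 0 0 0 0 0; 0 0 0 0 0; 0 0 0 0 0; 0 0 0 0 0"
}}

```text
time: 30.65
tool_pos: [0.6077, 0.1817, 0.1622]
tool_rot: [-0.093, 0.939, -0.036, 0.328]
contact_force: [-10.4, -1.6, 10.8]
gripper_width: 0.454
```

```bash
python3 f.py
```

```text
30.65 F tool [  0.5  -1.1 -17.4] axial h mm 51.2 lateral tool [2.5 1.1] torque tool [-0.49 -0.45  0.07] q6 1.726 w 0.454 z [ 0.624  0.151 -0.767]
```

Call:
{"op": "drive_tool", "data": {
  "commands": "42 0 0 -0.015 0; 48 0 0 0 0; 54 0 0 0 0; 60 0 0 0 0; 60 0 0 0 0; 60 0 0 0 0; 60 0 0 0 0; 60 0 0 0 0"
}}

```text
time: 31.65
tool_pos: [0.6081, 0.1814, 0.1625]
tool_rot: [-0.093, 0.939, -0.035, 0.329]
contact_force: [-0.2, -0.2, 1.3]
gripper_width: 0.702
```

Call:
{"op": "drive_tool", "data": {
  "commands": "60 0 0 -0.2 0; 60 0 0 -0.4 0; 60 0 0 -0.6 0; 60 0 0 -0.6 0; 60 0 0 -0.6 0; 60 0 0 -0.6 0; 60 0 0 -0.5 0; 60 0 0 0 0"
}}

```text
time: 32.65
tool_pos: [0.5426, 0.1655, 0.2453]
tool_rot: [-0.093, 0.938, -0.035, 0.331]
contact_force: [-0.3, -0.4, -0.6]
gripper_width: 0.703
```

```bash
python3 f.py
python3 - <<'E'
from h import *
a=manip.grab_frame("scene");b=manip.grab_frame("top");w=manip.grab_frame("wrist")
f=lambda im,x,y,w,h,s:cv2.resize(im[y:y+h,x:x+w,::-1],None,fx=s,fy=s,interpolation=cv2.INTER_CUBIC)
S=manip.camera_params("scene");T=manip.camera_params("top");P=[]
hz=np.array([-.627,-.141,.766]);F=np.array([.626,.188,.136])
for n,c,i in(("s",S,a),("t",T,b)):
    m=tan(i);ex=proj(c,[F+.019*hz])[0]
    ks=[k for k in cv2.findContours(m,cv2.RETR_EXTERNAL,cv2.CHAIN_APPROX_NONE)[0] if cv2.contourArea(k)>150]
    k=min(ks,key=lambda k:np.linalg.norm(k.reshape(-1,2).mean(0)-ex));e=cv2.fitEllipse(cv2.convexHull(k));P.append(e[0]);print(n,e,"home pred",ex,"pin pred",proj(c,[F+.026*hz])[0])
D,g=tri(S,P[0],T,P[1]);print("disc centre axial mm",(D-F)@hz*1e3,"gap",g)
o=np.hstack([f(a,380,110,66,90,6),f(w,120,0,400,400,1)[:,:],]) if 0 else np.hstack([f(a,390,125,70,90,5),cv2.resize(w[:360,:640,::-1],(800-350,450))])
cv2.imwrite("pics/c6.png",np.clip(o.astype(float)*1.4,0,255).astype(np.uint8))
E
```

```text
32.65 F tool [ 1.4 -0.1 -2.1] axial h mm 157.9 lateral tool [5.2 0.8] torque tool [-0.08 -0.31 -0.01] q6 1.735 w 0.703 z [ 0.628  0.151 -0.763]
s ((427.6147155761719, 166.88824462890625), (18.719585418701172, 37.47385025024414), 73.7872543334961) home pred [427.14216077 166.51811041] pin pred [426.29844286 163.91770773]
t ((220.32791137695312, 191.23443603515625), (28.180023193359375, 32.628936767578125), 100.67938232421875) home pred [220.78249191 191.48448902] pin pred [220.59595789 192.90602778]
disc centre axial mm 17.333239823694257 gap 0.00031353022166691975
```

View pics/c6.png

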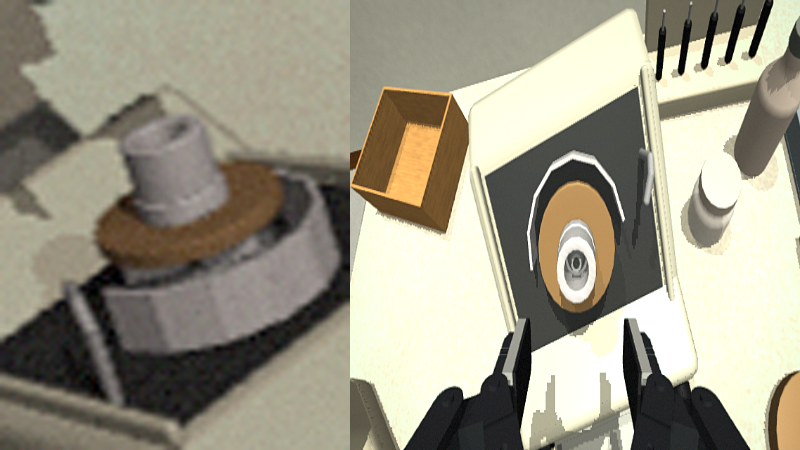

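With the gripper clear, the wheel sits on the spindle with the spindle end visible in the bore. The disc centre is 17.3 mm out from the flange, where home gives 14–19 mm and sitting on the pin would give 21–26 mm. Handing in.

```bash
python3 -c "
from plant import manip
print(manip.job_done(), manip.state()['time'])"
```

```text
the job is handed in; nothing more can be done
the job is handed in; nothing more can be done
```

The finishing wheel is on the spindle with the drive pin in a slot, seated at the flange, and the job is handed in at about 33 s of the 72 s. The gripper has let go and backed about 107 mm away along the spindle axis; no other object was handled.

I gripped the wheel by its sleeve. The moves cannot tilt the tool directly, so I reached 40° by pushing against the arm's reach limit. I then slid the wheel on until it met the pin and turned it about 14°. It dropped about 6–7 mm and stopped.

**Checks that it is home:**
- **Turning:** with only a 5 N push, a further small turn met 0.26 N m, so the pin is engaged.
- **Position:** after release, the disc measured 17.3 mm out from the flange. Home is 14–19 mm; resting on the pin would be 21–26 mm.
- **Forces:** the highest push I read was about 23 N, when it first met the pin. Forces are reported only at the end of each one-second move, so short peaks in between are not known.

**Checks that disagreed or stayed unclear:**
- **Depth:** the stop depth from the arm's own position reading was about 4–6 mm more than my first camera estimate. I relied on the roughly 7 mm drop, the turning torque and the final pictures instead.
- **Sideways position:** arm reading and cameras differed by 3–4 mm across the spindle, so I followed the cameras.
- **Elbow joint:** it read 0.055 rad while held at its lower limit, which is given as 0.06.
- **Bystanders:** I did not re-measure them at the end. The last wrist picture showed the jar, spray bottle and rack upright.

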